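# Stand up the toppled cutter case and move the rack's sliding stop up one hole

## Task

The last cutter case in the rack has toppled over onto the sliding stop: stand it back up squarely on its bottom end in the lane, beside the three cases that still stand, and let go of it. Then pull up the stop's spring lock plunger by its knob, slide the stop one hole along its tube towards the cases and let the pin drop fully into that next hole. Finish while still gripping the knob with the pin home, so the clamp screw can be tightened, and leave the other cases standing and the rest of the bench as it was.

Things in the scene. Friction and masses are not known exactly. Their poses are not given: they have to be found in the camera images.
- rack: Fixed rack: dark plywood board 170 (its x) x 360 (its y) x 18 mm; origin under its centre, on the bed, z up. In its frame the lane of cases runs along y at x = -40 mm, between guide strips 10 mm high, 56 mm apart; the stop's square tube (25 mm, top at z = 49 mm) runs along y at x = +50 mm. Cutters stand up to 44 mm above the board along its ends, y = -168 and +168 mm.
- lane_end (a point): Middle of the lane's floor (board top, 18 mm above the bed) at the foot of the 70 mm high steel wall that closes the lane at rack y = +120 mm. The three standing cases stand in a row from this wall towards rack -y; the toppled case and then the stop come after them.
- tipped_case: Plastic cutter case, a box 50 wide (its x) x 26 thick (its y) x 105 mm tall (its z), about 130 g, milky below, paler cap above; origin at the centre of its bottom face, z towards the cap. Toppled at the start: leans 50 to 55 degrees, its top towards rack -y, its y face on the top edge of the stop plate, lower edge on the lane floor. Belongs in the lane between case_c and the stop plate.
- case_a: Plastic cutter case, a box 50 wide (its x) x 26 thick (its y) x 105 mm tall (its z), about 130 g, milky below, paler cap above; origin at the centre of its bottom face, z towards the cap. Stands next to the end wall.
- case_b: Plastic cutter case, a box 50 wide (its x) x 26 thick (its y) x 105 mm tall (its z), about 130 g, milky below, paler cap above; origin at the centre of its bottom face, z towards the cap. Stands between the other two.
- case_c: Plastic cutter case, a box 50 wide (its x) x 26 thick (its y) x 105 mm tall (its z), about 130 g, milky below, paler cap above; origin at the centre of its bottom face, z towards the cap. The last of the three standing, nearest the toppled case.
- stop (a joint): Slide of the stop along the tube, m: about 0 at the start (pin in the hole at rack y = -60 mm), growing towards the cases (rack +y); 0.030 in the next hole. Locked while the pin is in a hole (1 mm play each way), else about 2 N of friction. At 0.030 the four upright cases have 4 to 6 mm to spare between wall and plate.
- stop_face (a point): On the sliding stop: middle of the top edge of its cross plate (4 mm thick, 48 mm wide, in the lane), on the face towards the cases; 48 mm above the bed, 30 mm above the board. The plate's arm to the sleeve is lower, 42 mm above the bed; the steel sleeve on the tube is 32 mm wide, 56 mm long, top 53 mm above the bed.
- next_hole (a point): Centre of the mouth of the next hole (10 mm) in the tube's top, at rack x = +50, y = -30 mm, 49 mm above the bed; the sleeve may hide it. Holes are 30 mm apart along the tube.
- plunger (a joint): Pull of the lock plunger, m: 0 with the 8 mm pin home in a hole (tip 10 mm below the tube's top), about 0.010 with its round tip riding on the tube between holes, 0.014 at the end of its travel. A spring pushes it down, 4 N at 0, 7.5 N at 0.014. It must be up at least 0.010 for the stop to slide.
- knob: Black pull knob on the plunger, above a 20 mm wide hexagon housing on the sleeve; moves with both. Origin at the centre of its underside, 75 mm above the bed with the pin home; z up. Waist 21 mm in diameter from 3 to 20 mm above the underside, mushroom head 27 mm in diameter above, 32 mm tall. With the pin home it is on the hole's axis.
- collet: Steel collet, bystander, 33 mm in diameter, 40 mm tall, standing in the lane behind the stop near the board's -y end. Origin at its underside.
- oil_can: Grey can, bystander, 60 mm in diameter, 150 mm tall, standing on the bed. Origin at its underside.
- bench_brush: Hand brush, bystander, 180 mm long, lying on the bed. Origin under its middle.
- collet_spanner: Flat steel spanner, bystander, 190 mm long, lying on the bed. Origin under its middle.
- screw_tray: Grey open tray, bystander, 90 x 120 x 40 mm, on the bed. Origin under its middle.
- step_block: Dark steel clamping step block, bystander, 75 x 32 x 54 mm, on the bed. Origin under its middle.
Things that resemble listed ones, but are neither listed nor needed, are in the scene too. What is shaped like the case_c but orange is not meant.

How it is judged:
On the way, in this order (a step that is already met when the one before it is completed fails the run):
1. the toppled case stands upright in the lane next to the other cases, on its bottom end, and has been let go of (angle between tipped_case's own z axis and vertical below 0.07 rad and x of tipped_case in the frame of rack between -0.047 and -0.033 m and z of tipped_case in the frame of rack between 0.015 and 0.021 m and y of tipped_case in the frame of rack between -0.01 and 0.04 m and contact force between the fingers and tipped_case below 0.3 N and linear speed of tipped_case below 0.05 m/s), for 0.3 s.
2. the lock plunger is pulled up by its knob, clear of the hole (value of joint plunger above 0.0085 m and contact force between the fingers and knob above 1 N), for 0.1 s.
At the end, for the whole second after the job is handed in: All four cases stand upright (within 4 degrees), the formerly toppled one on the board in the lane between the others and the stop plate, untouched; the stop is at rest in the next hole (30 mm on, within 2.5 mm), its pin home (within 2 mm); the fingers hold the knob (over 2 N) (angle between each of tipped_case, case_a, case_b, case_c's own z axis and vertical below 0.07 rad and x of tipped_case in the frame of rack between -0.047 and -0.033 m and z of tipped_case in the frame of rack between 0.015 and 0.021 m and y of tipped_case in the frame of rack between 0.017 and 0.033 m and contact force between the fingers and tipped_case below 0.3 N and linear speed of tipped_case below 0.03 m/s and value of joint stop between 0.0275 and 0.0325 m and value of joint plunger below 0.002 m and velocity of joint stop between -0.01 and 0.01 m/s and contact force between the fingers and knob above 2 N); the arm keeps its last pose, push and grip.
It fails at once if one of the three standing cases is knocked over or lifted out (angle between any of case_a, case_b, case_c's own z axis and vertical above 0.4 rad or distance of any of case_a, case_b, case_c from where it was at the start of the episode above 0.03 m).
It fails at once if a bystander is shifted by more than 30 mm or knocked over (distance of any of collet, oil_can, bench_brush, collet_spanner, screw_tray, step_block from where it was at the start of the episode above 0.03 m or angle between any of collet, oil_can, bench_brush, collet_spanner, screw_tray, step_block's own z axis and vertical above 0.5 rad).
It also fails if it takes over 45 s, if anything falls off the work surface, if the arm or the gripper's body presses on something with over 40 N, if the wrist force passes 120 N, or if a joint passes its speed limit or range.

## Robot

A 6-joint arm with a two-finger parallel gripper is mounted at the origin on the work surface. World frame = base frame: x ahead of the robot, y to its left, z up, the work surface at z = 0. Lengths are in m, angles in rad, forces in N, time in s.
With the tool pointing down it reaches from about 0.325 to 0.775 m from the base axis. Payload 9.3 kg.
Tool frame: the origin (TCP) lies midway between the tips of the shut fingers; the grasp point (between the pads) lies 19 mm behind it (grip_depth is the z of the grasp point in the tool frame, in m); z points along the fingers, y is the direction in which the jaws open and shut (so a half turn about z gives the same grasp; the last joint's range is limited). The gripper opens to 85 mm and grips with 20 to 120 N. Pads are 22 mm wide; open, the fingers measure 114 mm over their backs; the gripper's body (76 mm by 85 mm) begins 54 mm behind the grasp point. The pads swing forward as they close: fully open they stand 13 mm farther back than shut.
Start: joints at [-1.462, 0.259, 0.021, 1.334, 0, 1.418], TCP at [0.142, -0.531, 0.231] pointing down, gripper open.
Joint ranges: [-3.04, 3.04], [-0.91, 1.82], [-1.04, 1.36], [-1.92, 1.95], [-1.52, 1.45], [-3.14, 3.14]. Speed limits (rad/s): [2.22, 2.22, 2.79, 3.14, 3.14, 3.14].

## Interface

Orientations are given as a unit quaternion [w, x, y, z].
In Python, from bench import * gives the robot as it stands.
- The arm moves only by the shell command python3 -m handwheel 'ROWS' [OPENING] [FORCE]. ROWS is JSON, one flat list of numbers, 6 for each row, row after row: the shift along the tool's x, y, z in cm, then the turn, a rotation vector about the tool's x, y, z in rad. In form: [dx, dy, dz, wx, wy, wz, dx, dy, dz, wx, wy, wz, ...]. A call has 1 to 10 rows; each row is the pose to reach, as a shift and turn from the pose commanded when the call began, along the tool's axes at that moment; what a row does not reach only later rows make up. A row lasts 1/8 s, in which the tool goes at most 62.5 mm and 10.7 degrees, less where a joint would pass 70% of its speed; a pose out of reach is approached as far as the arm can. A call with a gripper value outside its range is refused whole. OPENING is the gripper's target within -1 to 1 (fully open at 1, half-way at 0, shut at -1), set as the call begins (- or left out, the last holds). The fingers move at their own pace and stop on an object; FORCE is the grip in N (left out, the last holds). Time passes only in rows, so rows that repeat a pose let the fingers close. It gives the time, the measured TCP pose, the force and the opening at its end, in the units of the state.
- get_obs(): the state, without advancing time (a new reading comes with each control period).
- grab_frame(name): name is "side" or "top" or "wrist"; returns the picture (400x640x3 uint8, blue, green, red); there is no depth.
- camera_model(name): a dict with "vertical_fov" (degrees; the focal length in pixels is half the picture's height over the tangent of half this angle, whatever the lens; pixels are square), "cx", "cy" (the principal point, pixels), "eye" and "attitude" of the camera in the world; the wrist camera has in their place "mount" (4x4, takes a point from camera to tool coordinates, whose origin is the TCP and whose axes are the flange's). Camera axes: x right, y down, z forward; pixel columns grow to the right and rows downward; lengths in m; the calibration is good to about 2 mm. The wrist camera is an equidistant fisheye: a pixel r from the principal point sees the ray r / f radians off the axis. A picture is of the moment at which its call begins: read the wrist's pose just before it. camera_model takes no time and is no camera call.
- close_job(): hands the job in, once; it reports no verdict.
Trained networks look in the newest picture that a camera, given by its name, has taken for a name from the list of things; names that differ only in an ending like _2 or _b are one class to them, and where a whole thing is asked for, a point or a joint stands for the part that bears it (a point fixed in the world has none). Each returns a list of dicts, best first, with "conf" (0 to 1); they miss things now and then, are a little off and sometimes report something else, mostly with a low value. They report only what shows in the picture. A call takes as long as a camera call. They do not tell look-alikes from the thing itself.
- regions_of(camera, query): "mask" (400x640 bool, what is visible of it) and "extent" ([left, top, right, bottom] in pixels, round what is visible of it).
The state is a dict: "time": time; "joints": joint angles; "qvel": joint speeds; "effort": joint torques, N m; "tool_pos": TCP position; "tool_rot": TCP orientation; "contact_force": force on the tool from outside, world axes, zero at the start; "torque": the same for the moment, N m; "grip_width": finger opening in m.
Only numpy, scipy, OpenCV 4.12 (cv2) and the standard library are available. Lean on these libraries where they do the work, as an engineer would, in place of code of your own. Each camera call takes 0.05 s, during which the arm holds its last target.

## Working session

There is one attempt and no reset: what is moved stays moved. The work goes in short steps, Python scripts to look and compute and a shell command to move; the robot and the scene stay as the last step left them, time stands still between calls to the robot, and variables do not carry over. Pictures are saved under pics/ and viewed, and the job is handed in when it is done.

```bash
ls; mkdir -p pics; python3 - <<'E'
from bench import *
import cv2
o=get_obs(); print(o)
for n in ("side","top","wrist"):
    print(n,camera_model(n)); f=grab_frame(n); cv2.imwrite(f"pics/{n}0.png",f)
E
```

```text
pics
{'time': 0.0, 'joints': array([-1.46164603e+00,  2.59223663e-01,  2.07773189e-02,  1.33368540e+00,
        2.30670073e-05,  1.41818250e+00]), 'qvel': array([-0.00061441, -0.00092463, -0.00032366, -0.00052648, -0.00023781,
        0.00023288]), 'effort': array([ 8.51620080e-04, -5.55645418e+01,  3.44521415e+01,  1.39139802e-02,
        9.69964162e-05,  2.88864356e-06]), 'tool_pos': array([ 0.14229749, -0.5310008 ,  0.23065518]), 'tool_rot': array([-6.67301597e-04,  9.91446943e-01,  1.30508674e-01,  2.60401471e-05]), 'contact_force': array([ 0.01186589, -0.24801674,  0.07329885]), 'torque': array([ 0.01952259,  0.03251082, -0.06914612]), 'grip_width': 0.0852302341921305}
side {'vertical_fov': 42.94797598147126, 'cx': 312.41196471717785, 'cy': 209.1303048579572, 'eye': array([-0.07561546,  1.05304886,  1.2013877 ]), 'attitude': array([ 0.10332889, -0.2172803 ,  0.89319353, -0.37989173])}
top {'vertical_fov': 44.18353731728077, 'cx': 310.4516210758068, 'cy': 195.56273426524044, 'eye': array([ 0.3598966 , -0.00233764,  1.42662537]), 'attitude': array([ 0.04358043, -0.69971003,  0.71198089, -0.03987265])}
wrist {'vertical_fov': 65.70646984690485, 'cx': 320.6019505179653, 'cy': 198.5162539808046, 'mount': array([[ 2.48704547e-04, -9.65885974e-01, -2.58967612e-01,
         6.53742620e-02],
       [ 9.99999874e-01,  1.27539721e-04,  4.84677164e-04,
         8.73474863e-05],
       [-4.35114217e-04, -2.58967700e-01,  9.65885884e-01,
        -1.42207132e-01],
       [ 0.00000000e+00,  0.00000000e+00,  0.00000000e+00,
         1.00000000e+00]])}
```

View pics/side0.png

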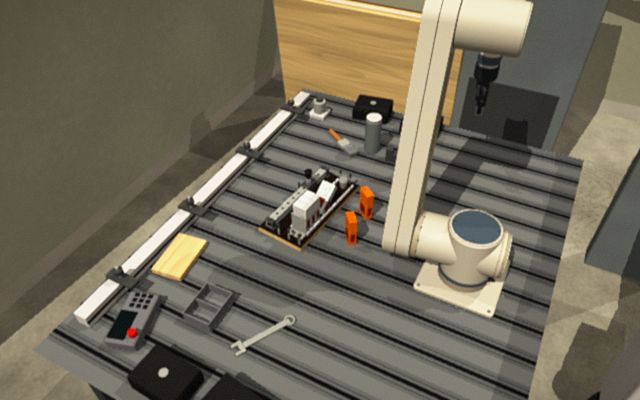

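View pics/top0.png

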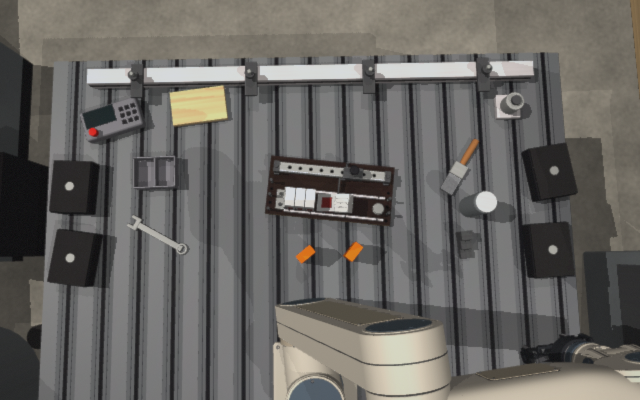

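View pics/wrist0.png

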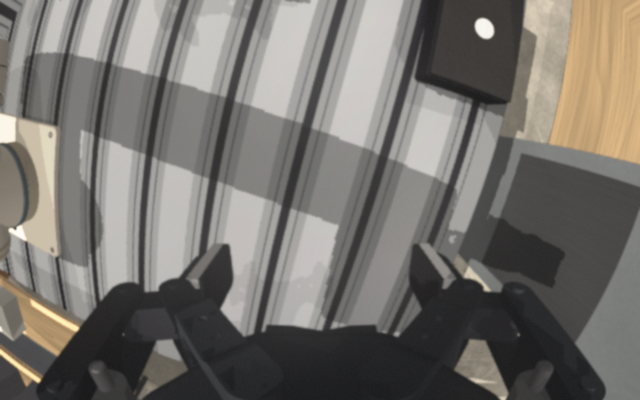

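```bash
cat > h.py <<'E'
from bench import *
import numpy as np, cv2
from scipy.spatial.transform import Rotation as R
def rot(q): return R.from_quat([q[1],q[2],q[3],q[0]]).as_matrix()
def cam(n,obs=None):
    m=camera_model(n); f=200/np.tan(np.radians(m['vertical_fov']/2))
    if n=='wrist':
        o=obs or get_obs(); T=np.eye(4);T[:3,:3]=rot(o['tool_rot']);T[:3,3]=o['tool_pos']; T=T@np.array(m['mount'])
        return dict(f=f,cx=m['cx'],cy=m['cy'],R=T[:3,:3],e=T[:3,3],fish=True)
    return dict(f=f,cx=m['cx'],cy=m['cy'],R=rot(m['attitude']),e=np.array(m['eye']),fish=False)
def proj(c,P):
    p=(np.atleast_2d(P)-c['e'])@c['R']
    if c['fish']:
        r=np.linalg.norm(p[:,:2],axis=1); th=np.arctan2(r,p[:,2]); s=c['f']*th/np.maximum(r,1e-9)
    else: s=c['f']/p[:,2]
    return np.c_[c['cx']+s*p[:,0],c['cy']+s*p[:,1]]
def ray(c,uv):
    d=(np.atleast_2d(uv)-[c['cx'],c['cy']])/c['f']
    if c['fish']:
        r=np.linalg.norm(d,axis=1,keepdims=True); v=np.c_[d*np.sin(r)/np.maximum(r,1e-9),np.cos(r)]
    else: v=np.c_[d,np.ones(len(d))]
    return v@c['R'].T
def onz(c,uv,z):
    v=ray(c,uv); return c['e']+v*((z-c['e'][2])/v[:,2])[:,None]
def crop(img,x0,y0,x1,y1,k,name):
    cv2.imwrite('pics/'+name,cv2.resize(img[y0:y1,x0:x1],None,fx=k,fy=k,interpolation=cv2.INTER_CUBIC))
E
python3 - <<'E'
from h import *
t=cv2.imread('pics/top0.png');s=cv2.imread('pics/side0.png')
crop(t,255,145,410,275,5,'tc0.png'); crop(s,250,150,390,260,5,'sc0.png')
c=cam('top')
for n,uv,z in [('rack TL',(271,157),.018),('TR',(397,168),.018),('BR',(392,226),.018),('BL',(265,214),.018)]: print(n,onz(c,[uv],z))
E
```

```text
rack TL [[0.64199581 0.11639482 0.018     ]]
TR [[ 0.60296559 -0.24824042  0.018     ]]
BR [[ 0.43545083 -0.22765992  0.018     ]]
BL [[0.47615517 0.13486729 0.018     ]]
```

View pics/tc0.png

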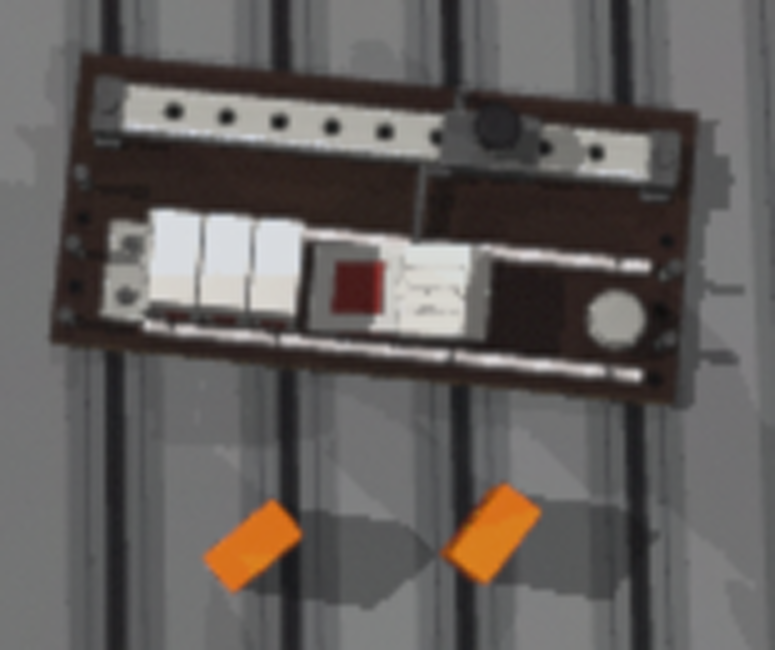

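View pics/sc0.png

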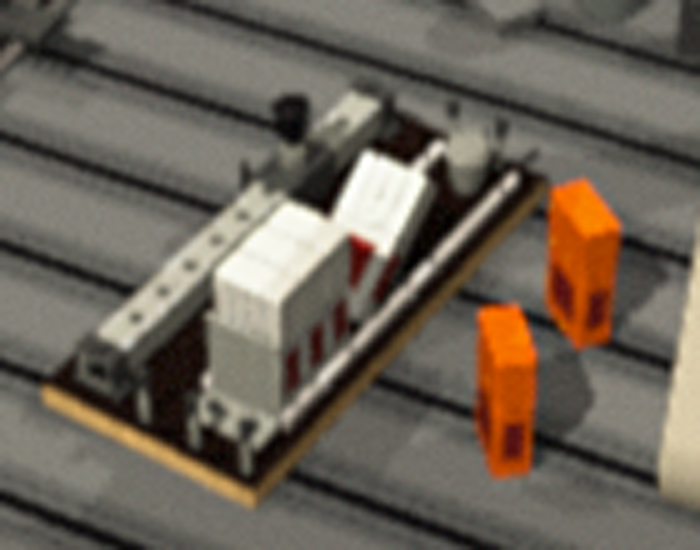

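```bash
python3 -m handwheel '[10,-7,-10,0,0,-0.2, 46,-34,-10,0,0,-1.2, 46,-34,-10,0,0,-1.2, 46,-34,-10,0,0,-1.2, 46,-34,-10,0,0,-1.2, 46,-34,-10,0,0,-1.2, 46,-34,-10,0,0,-1.2, 46,-34,-10,0,0,-1.2, 46,-34,-10,0,0,-1.2, 46,-34,-10,0,0,-1.2]' 1
python3 -m handwheel '[0,0,0,0,0,0, 0,0,0,0,0,0]'
python3 - <<'E'
from h import *
o=get_obs(); print(o['time'],o['joints'],o['tool_pos'],rot(o['tool_rot']).round(3))
w=grab_frame('wrist'); cv2.imwrite('pics/w1.png',w); cv2.imwrite('pics/t1.png',grab_frame('top'));cv2.imwrite('pics/s1.png',grab_frame('side'))
E
```

```text
time: 1.4
tool_pos: [0.5, -0.0811, 0.3312]
tool_rot: [-0.0, 0.744, 0.669, 0.0]
contact_force: [-0.4, -0.6, 0.5]
grip_width: 0.0849
time: 1.65
tool_pos: [0.4983, -0.0841, 0.331]
tool_rot: [-0.0, 0.745, 0.668, -0.0]
contact_force: [0.2, 0.4, 0.1]
grip_width: 0.0853
1.65 [-3.33198060e-01  1.71892825e-01  1.58095219e-01  1.55769745e+00
 -2.42532611e-04  1.34648646e+00] [ 0.49829594 -0.08407139  0.33098649] [[ 0.109  0.994 -0.001]
 [ 0.994 -0.109 -0.   ]
 [-0.    -0.001 -1.   ]]
```

View pics/w1.png

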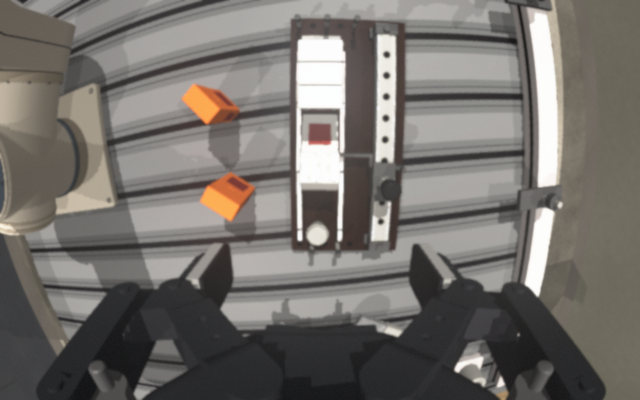

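```bash
python3 - <<'E'
from h import *
w=cv2.imread('pics/w1.png'); crop(w,280,10,420,130,5,'w1a.png');crop(w,280,130,420,260,5,'w1b.png')
E
```

```text
(no output)
```

View pics/w1a.png

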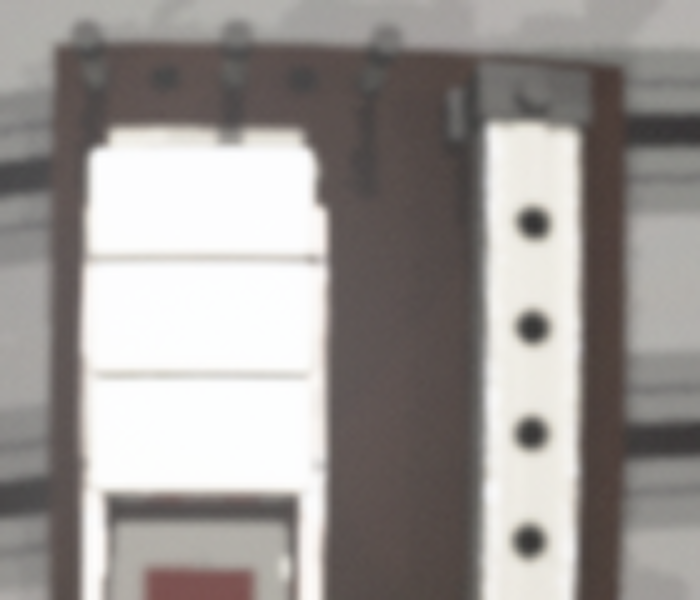

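View pics/w1b.png

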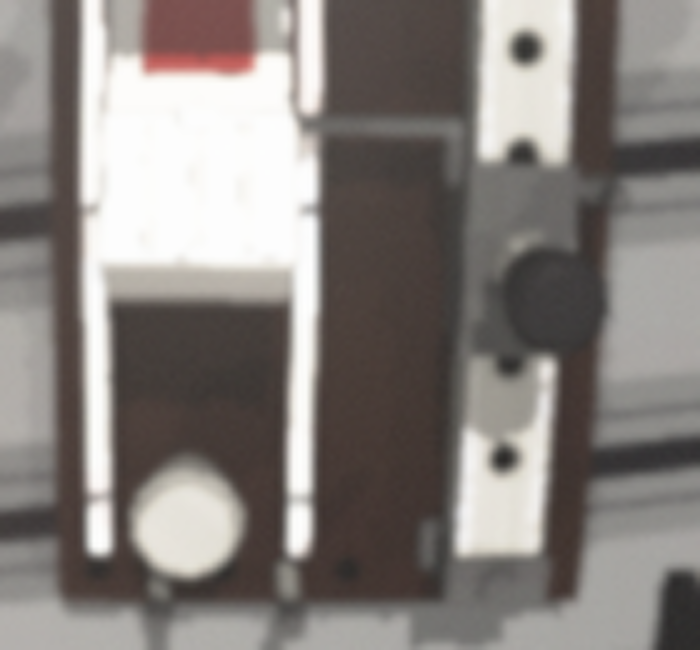

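```bash
cat > fit.py <<'E'
from h import *
from scipy.optimize import least_squares
o=dict(tool_pos=np.array([0.49829594,-0.08407139,0.33098649]),tool_rot=[0,.7448,.6673,0])
import sys
E
python3 - <<'E'
from h import *
from scipy.optimize import least_squares
c=cam('wrist')
L=[(-85,180,18,291.4,19),(85,180,18,404,23.6),(-85,-180,18,293,249.6),(85,-180,18,395.6,250)]
L+=[(50,y,49,u,v) for y,u,v in [(120,386.8,54.4),(90,386.6,75.4),(60,386.2,96.8),(30,385.8,118),(0,385.2,139.6),(-90,382,202.6),(-120,380.8,221.6)]]
L=np.array(L,float); P=L[:,:3]/1e3
def W(p,P):
    return np.c_[p[0]+np.cos(p[2])*P[:,0]-np.sin(p[2])*P[:,1],p[1]+np.sin(p[2])*P[:,0]+np.cos(p[2])*P[:,1],P[:,2]]
f=lambda p:(proj(c,W(p,P))-L[:,3:]).ravel()
r=least_squares(f,[.54,-.055,-.1]); print(r.x,f(r.x).reshape(-1,2).round(1))
# top camera check
ct=cam('top'); T=np.array([(271,157),(397,168),(392,226),(265,214.)])
Q=np.array([(-85,180,18),(85,180,18),(85,-180,18),(-85,-180,18)])/1e3
print(proj(ct,W(r.x,Q)).round(1))
ti=cv2.imread('pics/t1.png');wi=cv2.imread('pics/w1.png')
K=np.array([(50,-60,107),(50,-60,75),(-40,-19,48),(-40,120,18)])/1e3
for img,cc,n in ((ti,ct,'t'),(wi,c,'w')):
    print(n,proj(cc,W(r.x,K)).round(1))
np.save('rack.npy',r.x)
E
```

```text
[ 0.54184442 -0.05354975 -0.11653711] [[-0.9 -0.5]
 [ 0.6 -0.7]
 [-1.1  0.6]
 [ 0.1 -0.1]
 [-0.1  0.1]
 [ 0.1  0. ]
 [ 0.2 -0. ]
 [ 0.2  0.3]
 [ 0.2  0.2]
 [ 0.4 -0.3]
 [ 0.3  0.3]]
[[264.9 213.2]
 [271.3 155.2]
 [394.9 167.2]
 [390.2 225.7]]
t [[355.1 169.9]
 [354.1 171.8]
 [335.9 203.5]
 [287.4 199.8]]
w [[392.7 191.8]
 [387.3 186.1]
 [320.3 152.2]
 [320.9  56.3]]
```

```bash
cat >> h.py <<'E'
RK=None
def setrk():
    global RK; RK=np.load('rack.npy')
def W(P):
    setrk(); p=RK; P=np.atleast_2d(P)/1e3
    return np.c_[p[0]+np.cos(p[2])*P[:,0]-np.sin(p[2])*P[:,1],p[1]+np.sin(p[2])*P[:,0]+np.cos(p[2])*P[:,1],P[:,2]]
def inv(Pw):
    setrk(); p=RK; d=np.atleast_2d(Pw)-[p[0],p[1],0]; c,s=np.cos(p[2]),np.sin(p[2])
    return np.c_[c*d[:,0]+s*d[:,1],-s*d[:,0]+c*d[:,1],d[:,2]]*1e3
def case(th,y0,x0):
    d=np.array([0,-np.sin(th),np.cos(th)]);n=np.array([0,np.cos(th),np.sin(th)]);p0=np.array([x0,y0,18.]);ex=np.array([25.,0,0])
    A,B,C=p0+26*n,p0+26*n+105*d,p0+105*d
    return np.array([A-ex,A+ex,B-ex,B+ex,C-ex,C+ex])
E
python3 - <<'E'
from h import *
from scipy.optimize import least_squares
c=cam('wrist')
M=np.array([(301.6,113),(338,113),(300.6,183),(339,183),(301,190),(338,190.)])
f=lambda p:(proj(c,W(case(*p)))-M).ravel()
r=least_squares(f,[.9,19,-40]); print(np.degrees(r.x[0]),r.x,f(r.x).reshape(-1,2).round(1))
th,y0,x0=r.x
print('contact y at z48', y0-30*np.tan(th), )
# standing cases: face lines at top z=123: v rows
for v in (61.6,84.8,108): print('top edge',v,inv(onz(c,[(320,v)],.123)).round(1))
print(inv(onz(c,[(297,84.8),(343.5,84.8)],.123)).round(1))
E
```

```text
56.575111056909236 [  0.98742196  21.40002173 -40.79411563] [[ 0.4 -0.4]
 [ 0.1 -0.2]
 [-1.1 -0. ]
 [ 0.7  0.2]
 [-0.4  0.1]
 [ 0.4  0.3]]
contact y at z48 -24.054389543066677
top edge 61.6 [[-41.1  92.9 123. ]]
top edge 84.8 [[-40.9  66.1 123. ]]
top edge 108 [[-40.8  39.7 123. ]]
[[-66.6  66.2 123. ]
 [-14.8  66.5 123. ]]
```

```bash
cat >> h.py <<'E'
def tgt(p_rack, tilt, mode='case'):
    """TCP target: rack mm, tilt about rack x (z_tool toward +y). returns R,p"""
    setrk(); c,s=np.cos(RK[2]),np.sin(RK[2]); Rr=np.array([[c,-s,0],[s,c,0],[0,0,1]])
    z=np.array([0,np.sin(tilt),-np.cos(tilt)]); y=np.array([1.,0,0]) if mode=='case' else np.array([0,1.,0])
    x=np.cross(y,z); return Rr@np.c_[x,y,z], W(p_rack)[0]
def rows(p_rack,tilt,mode='case'):
    o=get_obs(); R0=rot(o['tool_rot']); Rt,p=tgt(p_rack,tilt,mode)
    return np.r_[(R0.T@(p-o['tool_pos']))*100, R.from_matrix(R0.T@Rt).as_rotvec()]
def where():
    o=get_obs(); R0=rot(o['tool_rot']); setrk(); c,s=np.cos(RK[2]),np.sin(RK[2]); Rr=np.array([[c,-s,0],[s,c,0],[0,0,1]])
    print('t',round(o['time'],2),'rack',inv(o['tool_pos'])[0].round(1),'z',(Rr.T@R0)[:,2].round(3),'y',(Rr.T@R0)[:,1].round(3),'F',o['contact_force'].round(1),'w',round(o['grip_width'],4),'j',o['joints'].round(2))
E
python3 - <<'E'
from h import *
where(); np.set_printoptions(suppress=True,precision=3)
print(rows((-40.8,-110,128),.93)); print(rows((-40.8,-110,170),.0))
E
```

```text
t 1.8 rack [-39.8 -36.  331.3] z [-0. -0. -1.] y [ 1.     0.006 -0.   ] F [-0.4 -0.2 -0.6] w 0.0852 j [-0.33  0.17  0.16  1.56 -0.    1.35]
[-7.403 -0.141 20.331 -0.003  0.93   0.006]
[-7.403 -0.141 16.131 -0.     0.     0.006]
```

Candidates for the toppled case (wrist picture w1): leaning white box (320,150), upright white cases (320,50/73/96), orange boxes (211,104) and (228,196). The description and the w1b crop pick the leaning white one. For the knob, the only black mushroom on the sleeve is at (391,190).

```bash
python3 -m handwheel '[-3,0,4,0,0.2,0, -7.4,-0.1,10,0,0.5,0, -7.4,-0.1,15,0,0.75,0, -7.4,-0.1,20,0,0.93,0, -7.4,-0.1,20,0,0.93,0, -7.4,-0.1,20,0,0.93,0, -7.4,-0.1,20,0,0.93,0, -7.4,-0.1,20,0,0.93,0]' 1
python3 - <<'E'
from h import *
where(); np.set_printoptions(suppress=True,precision=3)
w=grab_frame('wrist'); cv2.imwrite('pics/w2.png',w)
E
```

```text
time: 2.8
tool_pos: [0.4899, -0.1569, 0.1331]
tool_rot: [-0.297, 0.665, 0.598, 0.333]
contact_force: [0.1, -0.7, 0.8]
grip_width: 0.0852
t 2.8 rack [ -39.6 -108.6  133.1] z [-0.005  0.799 -0.601] y [1.    0.009 0.003] F [ 0.1 -0.7  0.8] w 0.0852 j [-0.84  0.61 -0.05  1.64  0.64  0.59]
```

View pics/w2.png

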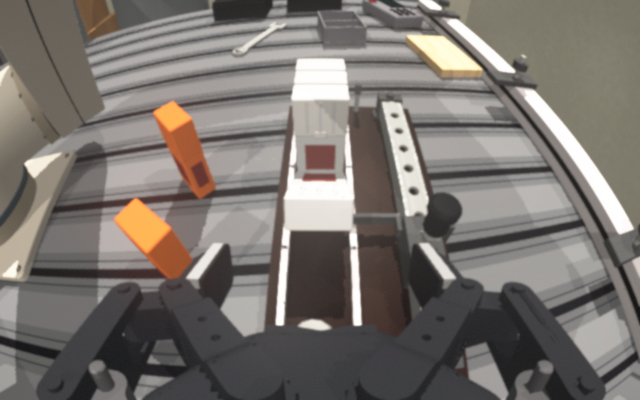

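```bash
python3 - <<'E'
from h import *
w=cv2.imread('pics/w2.png'); crop(w,260,120,380,240,5,'w2a.png')
c=cam('wrist')
for th,y0 in ((56,21.4),(54,21),(52,20)): print(th,proj(c,W(case(np.radians(th),y0,-40.8))).round(1).tolist())
E
```

```text
56 [[296.1, 168.8], [344.7, 169.3], [284.1, 201.2], [355.1, 201.9], [285.3, 234.8], [353.4, 235.5]]
54 [[296.2, 168.9], [344.7, 169.4], [284.1, 196.3], [355.2, 197.0], [285.1, 230.6], [353.6, 231.4]]
52 [[296.2, 169.5], [344.6, 169.9], [284.0, 192.1], [355.3, 192.8], [284.8, 227.1], [353.9, 227.8]]
```

View pics/w2a.png

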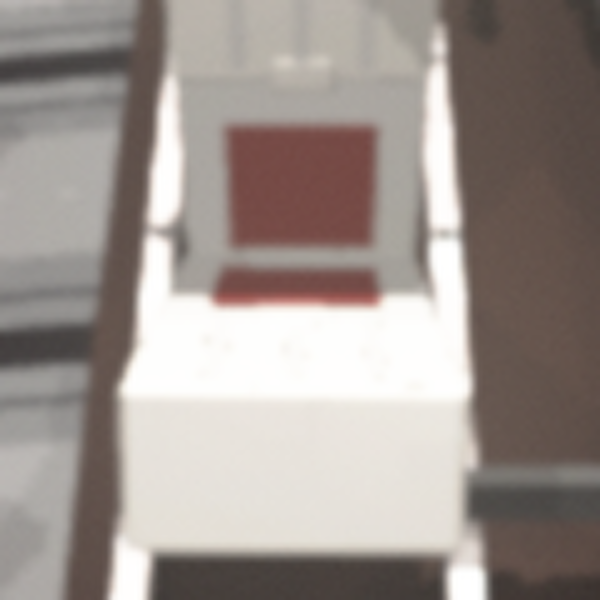

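```bash
python3 - <<'E'
from h import *
where(); np.set_printoptions(suppress=True,precision=3)
for s in (110,64):
  th=np.radians(54.5);p=(-41.2,21+13*np.cos(th)-s*np.sin(th),18+13*np.sin(th)+s*np.cos(th)); print(p,rows(p,th))
E
```

```text
t 2.85 rack [ -39.6 -108.5  133.1] z [-0.005  0.799 -0.601] y [1.    0.009 0.003] F [0.2 0.6 0. ] w 0.0856 j [-0.84  0.61 -0.05  1.64  0.64  0.59]
(-41.2, np.float64(-61.003568594952895), np.float64(92.46082686683553)) [-0.392 -0.133  6.238 -0.005  0.025  0.008]
(-41.2, np.float64(-23.554254750562215), np.float64(65.7484909041323)) [-0.276 -0.108 10.836 -0.005  0.025  0.008]
```

```bash
python3 -m handwheel '[-0.4,-0.1,4,0,0.02,0, -0.4,-0.1,7,0,0.02,0, -0.3,-0.1,10.8,0,0.02,0, -0.3,-0.1,10.8,0,0.02,0, -0.3,-0.1,10.8,0,0.02,0]' 1 40
python3 - <<'E'
from h import *
where(); np.set_printoptions(suppress=True,precision=3)
w=grab_frame('wrist'); cv2.imwrite('pics/w3.png',w)
E
```

```text
time: 3.48
tool_pos: [0.4983, -0.0729, 0.0655]
tool_rot: [-0.304, 0.662, 0.595, 0.34]
contact_force: [0.2, 0.0, 1.1]
grip_width: 0.0856
t 3.48 rack [-41.  -24.3  65.5] z [-0.006  0.812 -0.583] y [1.    0.009 0.002] F [0.2 0.  1.1] w 0.0856 j [-0.73  0.63 -0.24  1.39  0.72  0.68]
```

View pics/w3.png

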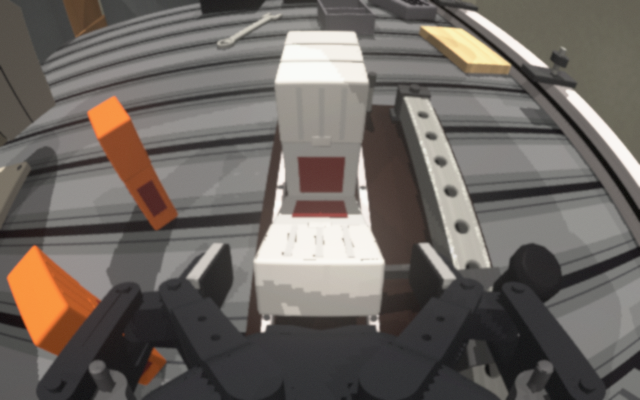

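```bash
python3 -m handwheel '[-0,0,0,0,0,0, 0,0,0,0,0,0, 0,0,0,0,0,0, 0,0,0,0,0,0, 0,0,0,0,0,0, 0,0,0,0,0,0]' -1 40
python3 - <<'E'
from h import *
where(); np.set_printoptions(suppress=True,precision=3)
w=grab_frame('wrist'); cv2.imwrite('pics/w4.png',w)
E
```

```text
time: 4.28
tool_pos: [0.498, -0.073, 0.0644]
tool_rot: [-0.305, 0.662, 0.594, 0.341]
contact_force: [0.1, -3.9, 4.1]
grip_width: 0.0495
t 4.28 rack [-41.3 -24.4  64.4] z [-0.006  0.813 -0.582] y [1.    0.007 0.   ] F [ 0.1 -3.9  4.1] w 0.0495 j [-0.73  0.63 -0.24  1.38  0.72  0.68]
```

View pics/w4.png

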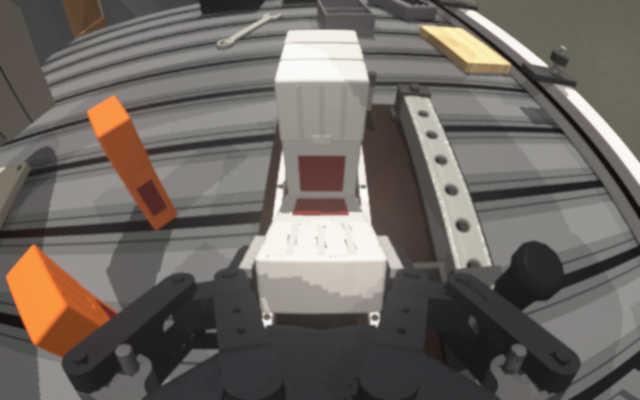

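```bash
python3 - <<'E'
from h import *
np.set_printoptions(suppress=True,precision=2)
for deg,lift,yb in ((54.4,14,26),(46,14,25),(37,14,25),(28,14,25),(19,14,25),(10,14,25),(0,14,25),(0,5,25),(0,1,25)):
    t=np.radians(deg); z=np.array([0,np.sin(t),-np.cos(t)]); x=np.array([0,np.cos(t),np.sin(t)])
    b=np.array([-40.8,yb,18+lift+13*np.sin(t)]); p=b-63.8*z-1.7*x
    print(deg,p.round(1),rows(p,t).tolist().__str__() and rows(p,t))
E
```

```text
54.4 [-40.8 -26.9  78.3] [ 0.99  0.05 -1.01 -0.01 -0.    0.  ]
46 [-40.8 -22.1  84.4] [ 1.77  0.05 -0.98 -0.01 -0.15  0.01]
37 [-40.8 -14.8  89.8] [ 2.62  0.06 -0.69 -0.01 -0.3   0.01]
28 [-40.8  -6.5  93.6] [ 3.42  0.06 -0.24 -0.   -0.46  0.01]
19 [-40.8   2.6  96. ] [ 4.14  0.07  0.36 -0.   -0.62  0.01]
10 [-40.8  12.2  96.8] [ 4.77  0.08  1.09 -0.   -0.78  0.01]
0 [-40.8  23.3  95.8] [ 5.33  0.08  2.05 -0.   -0.95  0.01]
0 [-40.8  23.3  86.8] [ 4.6   0.08  2.57 -0.   -0.95  0.01]
0 [-40.8  23.3  82.8] [ 4.27  0.08  2.81 -0.   -0.95  0.01]
```

```bash
python3 -m handwheel '[1,0.05,-1,0,0,0, 1.8,0.05,-1,0,-0.15,0.01, 2.6,0.05,-0.7,0,-0.3,0.01, 3.4,0.05,-0.25,0,-0.46,0.01, 4.15,0.05,0.35,0,-0.62,0.01, 4.75,0.1,1.1,0,-0.78,0.01, 5.35,0.1,2.05,0,-0.95,0.01, 5.35,0.1,2.05,0,-0.95,0.01, 5.35,0.1,2.05,0,-0.95,0.01]' -1 40
python3 - <<'E'
from h import *
where(); 
for n in ('wrist','side','top'): cv2.imwrite(f'pics/{n}5.png',grab_frame(n))
crop(cv2.imread('pics/side5.png'),250,130,390,250,5,'sc5.png')
E
```

```text
time: 5.45
tool_pos: [0.5037, -0.0251, 0.0961]
tool_rot: [-0.002, 0.747, 0.665, -0.001]
contact_force: [-0.4, -0.4, -1.9]
grip_width: 0.0496
t 5.45 rack [-41.2  23.8  96.1] z [-0.005  0.002 -1.   ] y [ 1.     0.    -0.005] F [-0.4 -0.4 -1.9] w 0.0496 j [-0.22  0.27 -0.33  0.98  0.    1.47]
```

View pics/wrist5.png

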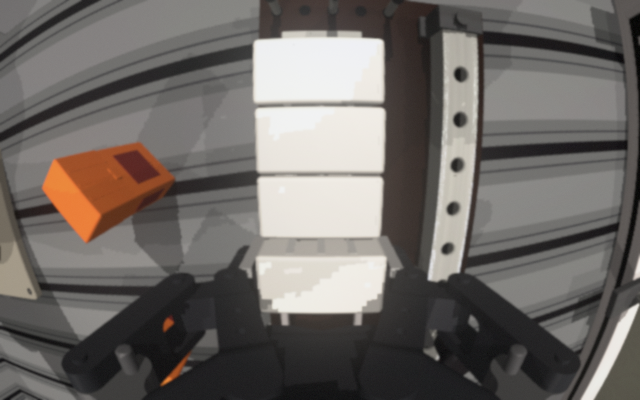

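View pics/sc5.png

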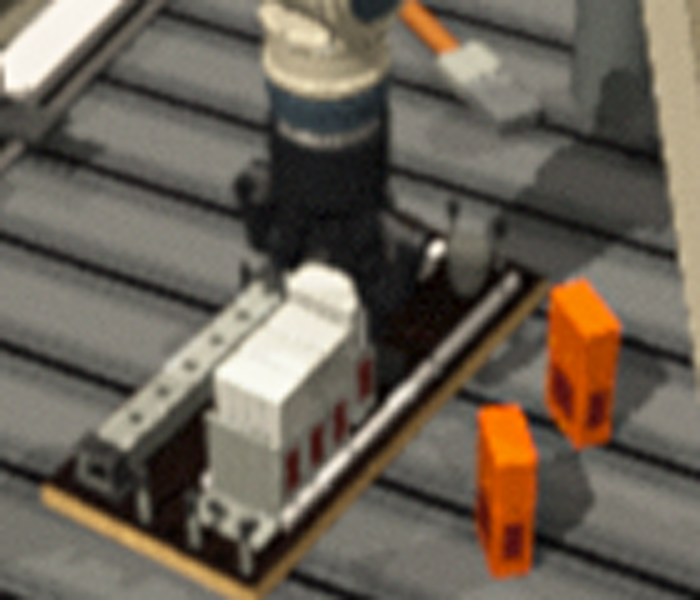

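```bash
python3 - <<'E'
from h import *
c=cam('wrist'); w=cv2.imread('pics/wrist5.png'); crop(w,240,220,400,330,5,'w5a.png')
for v,z in ((238,.123),(255,.137),(310,.137)): print(v,inv(onz(c,[(320,v)],z)).round(1))
E
```

```text
238 [[-41.   40.6 123. ]]
255 [[-41.   39.7 137. ]]
310 [[-41.   15.4 137. ]]
```

View pics/w5a.png

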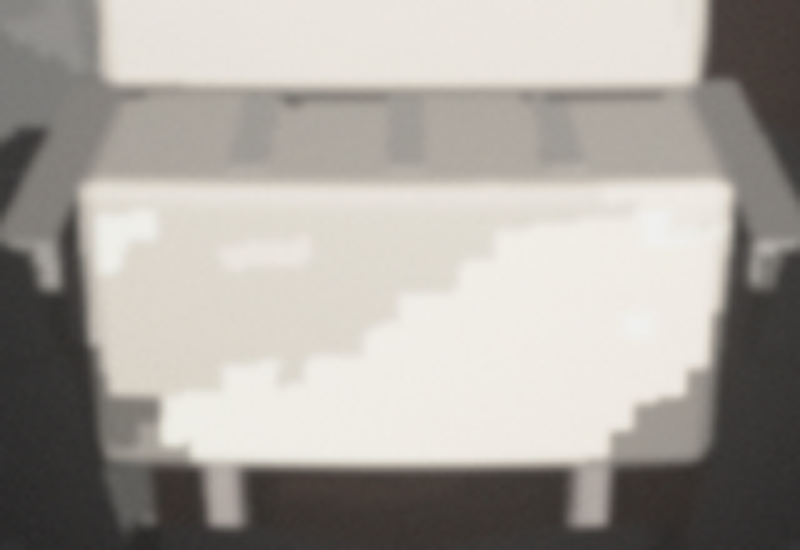

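```bash
python3 -m handwheel '[0,0,0.6,0,0,0, 0,0,1.2,0,0,0, 0,0,1.2,0,0,0]'; python3 -m handwheel '[0,0,0.15,0,0,0, 0,0,0.15,0,0,0]'
python3 - <<'E'
from h import *
where()
E
```

```text
time: 5.98
tool_pos: [0.5037, -0.0257, 0.0832]
tool_rot: [-0.002, 0.748, 0.664, -0.002]
contact_force: [0.2, 1.1, -1.5]
grip_width: 0.0497
time: 6.22
tool_pos: [0.504, -0.0255, 0.0826]
tool_rot: [-0.002, 0.747, 0.664, -0.001]
contact_force: [-1.6, -0.8, 1.9]
grip_width: 0.0496
t 6.22 rack [-40.9  23.5  82.6] z [-0.004 -0.    -1.   ] y [ 1.    -0.001 -0.004] F [-1.6 -0.8  1.9] w 0.0496 j [-0.22  0.28 -0.35  0.95 -0.    1.47]
```

```bash
python3 -m handwheel '[0,0,0.1,0,0,0, 0,0,0.1,0,0,0]'
python3 -m handwheel '[0,0,0,0,0,0, 0,0,0,0,0,0, 0,0,0,0,0,0]' 0.1
python3 - <<'E'
from h import *
where();w=grab_frame('wrist'); cv2.imwrite('pics/w6.png',w)
E
```

```text
time: 6.48
tool_pos: [0.5039, -0.0255, 0.0825]
tool_rot: [-0.001, 0.747, 0.664, -0.001]
contact_force: [-5.1, -0.2, 13.3]
grip_width: 0.0496
time: 6.85
tool_pos: [0.5039, -0.0255, 0.0825]
tool_rot: [-0.001, 0.747, 0.664, -0.001]
contact_force: [-5.2, -0.8, 11.5]
grip_width: 0.0494
t 6.85 rack [-40.9  23.4  82.5] z [-0.004 -0.001 -1.   ] y [ 1.    -0.001 -0.004] F [-5.2 -0.8 11.5] w 0.0494 j [-0.22  0.28 -0.35  0.94 -0.    1.47]
```

View pics/w6.png

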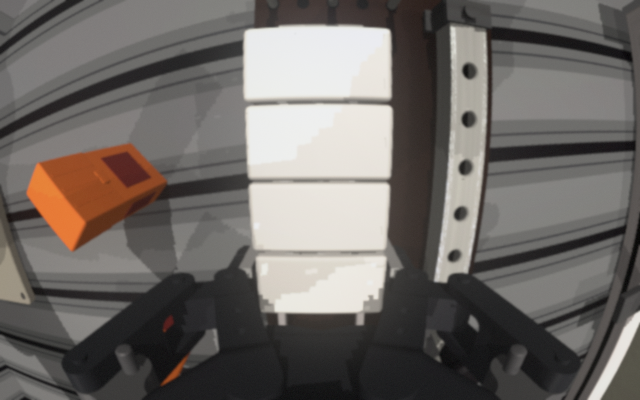

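```bash
python3 -m handwheel '[0,0,-0.1,0,0,0, 0,0,-0.1,0,0,0]'
python3 -m handwheel '[0,0,0,0,0,0, 0,0,0,0,0,0, 0,0,0,0,0,0, 0,0,0,0,0,0]' 0.6
python3 - <<'E'
from h import *
where();w=grab_frame('wrist'); cv2.imwrite('pics/w7.png',w)
E
```

```text
time: 7.15
tool_pos: [0.5041, -0.0254, 0.0825]
tool_rot: [-0.002, 0.747, 0.664, -0.001]
contact_force: [-1.3, -0.0, 3.6]
grip_width: 0.0496
time: 7.65
tool_pos: [0.504, -0.0254, 0.0824]
tool_rot: [-0.002, 0.747, 0.664, -0.001]
contact_force: [1.5, 0.2, -0.3]
grip_width: 0.0682
t 7.65 rack [-40.8  23.5  82.4] z [-0.004  0.    -1.   ] y [ 1.    -0.001 -0.004] F [ 1.5  0.2 -0.3] w 0.0682 j [-0.22  0.28 -0.35  0.95 -0.    1.47]
```

View pics/w7.png

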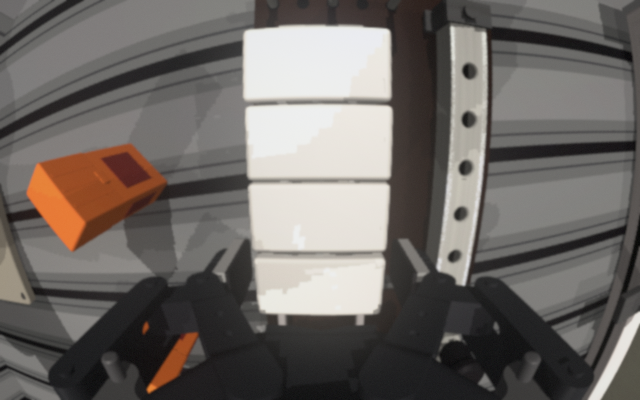

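```bash
python3 -m handwheel '[0,0,-4,0,0,0, 0,0,-10,0,0,0, 0,0,-13,0,0,0]'
python3 - <<'E'
from h import *
np.set_printoptions(suppress=True,precision=3)
where();print(rows((50,-60,190),0,'knob'))
cv2.imwrite('pics/w8.png',grab_frame('wrist'))
E
```

```text
time: 8.07
tool_pos: [0.5052, -0.0256, 0.2154]
tool_rot: [-0.0, 0.747, 0.664, -0.0]
contact_force: [0.7, 0.0, -0.1]
grip_width: 0.0682
t 8.07 rack [-39.6  23.5 215.4] z [-0.001 -0.    -1.   ] y [ 1.    -0.001 -0.001] F [ 0.7  0.  -0.1] w 0.0682 j [-0.22  0.19 -0.11  1.27 -0.    1.47]
[-8.337  8.97   2.536 -0.001 -0.    -1.572]
```

View pics/w8.png

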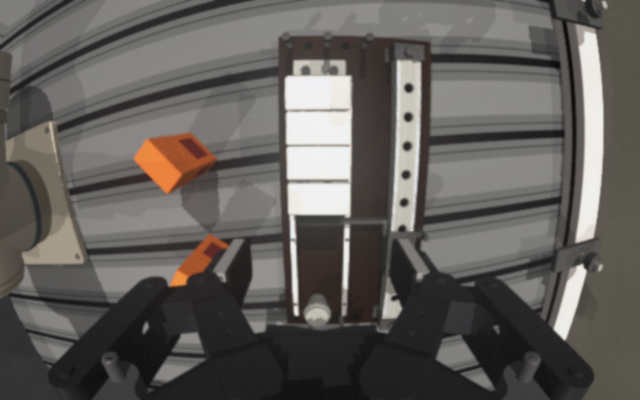

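```bash
python3 -m handwheel '[-3,3,0,0,0,-0.18, -8.3,9,1,0,0,-0.36, -8.3,9,2.5,0,0,-1.57, -8.3,9,2.5,0,0,-1.57, -8.3,9,2.5,0,0,-1.57, -8.3,9,2.5,0,0,-1.57, -8.3,9,2.5,0,0,-1.57, -8.3,9,2.5,0,0,-1.57, -8.3,9,2.5,0,0,-1.57, -8.3,9,2.5,0,0,-1.57]' 0.6
python3 - <<'E'
from h import *
np.set_printoptions(suppress=True,precision=3)
c8=cv2.imread('pics/w8.png')
where();print(rows((50,-60,190),0,'knob'))
c=cam('wrist');cv2.imwrite('pics/w9.png',grab_frame('wrist'))
print(proj(c,W([(50,-60,107),(50,-60,75),(-40,25,123)])).round(1))
E
```

```text
time: 9.38
tool_pos: [0.584, -0.1184, 0.1867]
tool_rot: [-0.002, 0.059, 0.998, 0.0]
contact_force: [0.1, 0.1, -0.4]
grip_width: 0.0683
t 9.38 rack [ 49.4 -59.5 186.7] z [-0.005  0.    -1.   ] y [0.003 1.    0.   ] F [ 0.1  0.1 -0.4] w 0.0683 j [-0.34  0.36  0.05  1.27 -0.   -0.22]
[-0.056 -0.046 -0.331  0.    -0.005 -0.003]
[[320.2 207.4]
 [320.3 196.6]
 [443.1  87.7]]
```

View pics/w9.png

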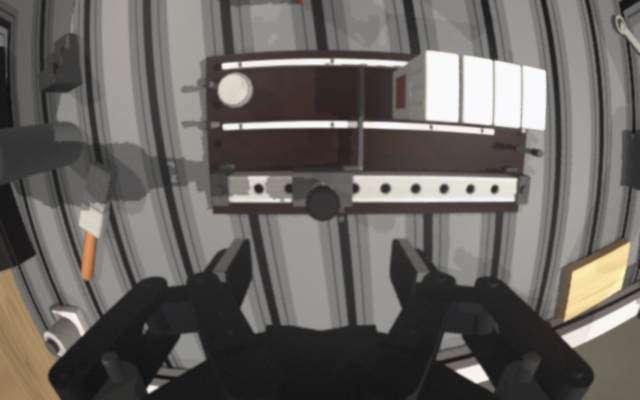

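```bash
python3 - <<'E'
from h import *
w=cv2.imread('pics/w9.png'); crop(w,280,150,400,240,6,'w9a.png')
c=cam('wrist')
print(inv(onz(c,[(323,204)],.105)),inv(onz(c,[(323,204)],.1)))
h=[(385.5,188),(415.3,188.3)]
print(inv(onz(c,h,.049)).round(1)); print(proj(c,W([(50,0,49),(50,30,49),(50,-30,49),(50,-120,49)])).round(1))
E
```

```text
[[ 47.99953262 -57.91542952 105.        ]] [[ 49.42460668 -57.879425   100.        ]]
[[48.6  1.4 49. ]
 [48.8 31.  49. ]]
[[384.  189.5]
 [414.2 189.5]
 [352.5 189.5]
 [256.7 189.9]]
```

View pics/w9a.png

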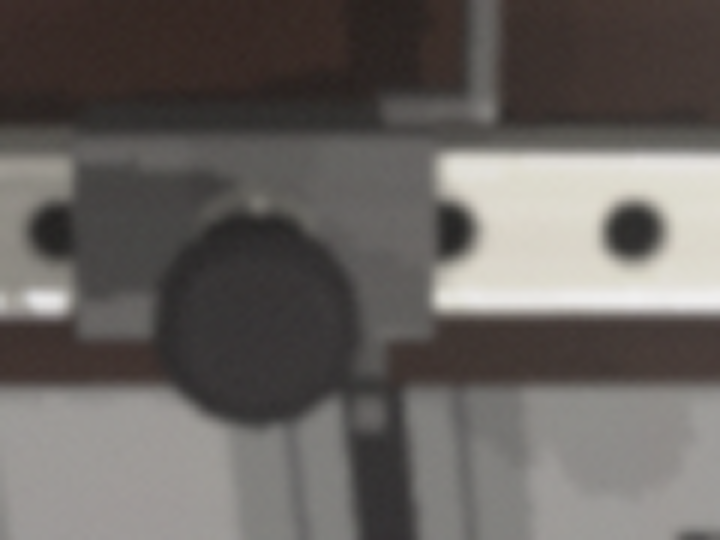

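```bash
python3 - <<'E'
from h import *
np.set_printoptions(suppress=True,precision=3)
where();print(rows((48.5,-58.5,130),0,'knob'),rows((48.5,-58.5,73),0,'knob'))
E
```

```text
t 9.43 rack [ 49.5 -59.6 186.7] z [-0.005  0.    -1.   ] y [0.004 1.    0.   ] F [0.8 0.8 0. ] w 0.068 j [-0.34  0.36  0.05  1.27 -0.   -0.22]
[ 0.069  0.104  5.674  0.    -0.005 -0.004] [ 0.041  0.104 11.374  0.    -0.005 -0.004]
```

```bash
python3 -m handwheel '[0.05,0.1,4,0,-0.005,0, 0.05,0.1,7,0,-0.005,0, 0.05,0.1,9.5,0,-0.005,0, 0.05,0.1,11.4,0,-0.005,0, 0.05,0.1,11.4,0,-0.005,0]' 0.6
python3 - <<'E'
from h import *
where()
c=cam('wrist');cv2.imwrite('pics/w10.png',grab_frame('wrist'))
E
```

```text
time: 10.05
tool_pos: [0.5824, -0.1171, 0.0717]
tool_rot: [-0.001, 0.06, 0.998, 0.0]
contact_force: [-0.2, -0.2, 0.5]
grip_width: 0.068
t 10.05 rack [ 47.6 -58.4  71.7] z [-0.002  0.001 -1.   ] y [0.003 1.    0.001] F [-0.2 -0.2  0.5] w 0.068 j [-0.34  0.42 -0.16  1.    0.   -0.22]
```

View pics/w10.png

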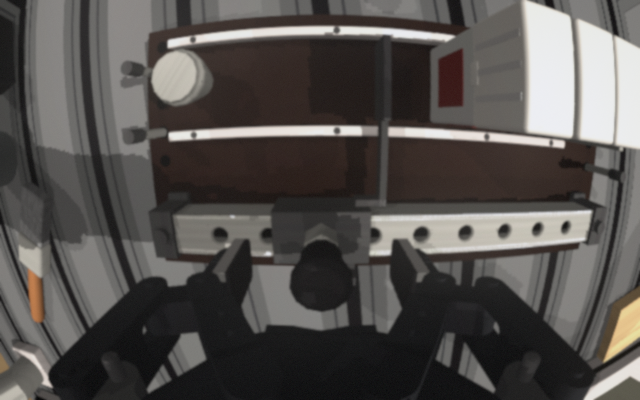

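```bash
python3 -m handwheel '[0,0,0,0,0,0, 0,0,0,0,0,0, 0,0,0,0,0,0, 0,0,0,0,0,0, 0,0,0,0,0,0, 0,0,0,0,0,0, 0,0,0,0,0,0]' -1 50
python3 - <<'E'
from h import *
where()
c=cam('wrist');cv2.imwrite('pics/w11.png',grab_frame('wrist'))
E
```

```text
time: 10.98
tool_pos: [0.5836, -0.1175, 0.074]
tool_rot: [0.001, 0.059, 0.998, -0.0]
contact_force: [-0.2, 0.8, 5.6]
grip_width: 0.0243
t 10.97 rack [ 48.9 -58.6  74. ] z [ 0.002 -0.    -1.   ] y [ 0.002  1.    -0.   ] F [-0.2  0.8  5.6] w 0.0243 j [-0.34  0.42 -0.15  1.    0.   -0.22]
```

View pics/w11.png

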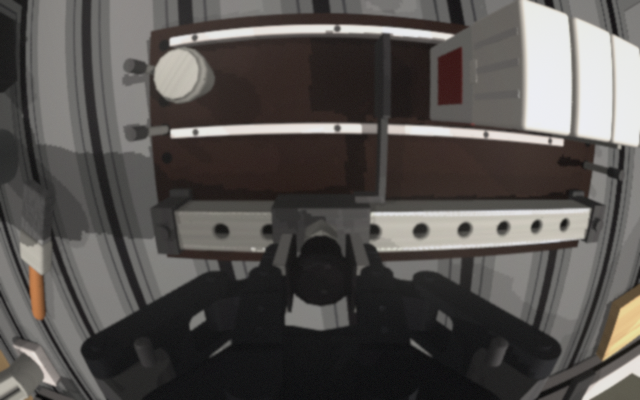

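```bash
python3 -m handwheel '[0,0,-0.4,0,0,0, 0,0,-0.4,0,0,0]'
python3 -m handwheel '[0,0,-0.4,0,0,0, 0,0,-0.8,0,0,0, 0,0,-0.8,0,0,0]'
python3 - <<'E'
from h import *
where()
c=cam('wrist');cv2.imwrite('pics/w12.png',grab_frame('wrist'))
E
```

```text
time: 11.28
tool_pos: [0.5834, -0.1174, 0.077]
tool_rot: [0.0, 0.059, 0.998, -0.0]
contact_force: [2.5, -0.2, -5.4]
grip_width: 0.0246
time: 11.65
tool_pos: [0.5833, -0.1174, 0.0851]
tool_rot: [0.0, 0.059, 0.998, -0.0]
contact_force: [3.7, -0.4, -7.2]
grip_width: 0.0244
t 11.65 rack [ 48.6 -58.6  85.1] z [ 0.001 -0.    -1.   ] y [0.002 1.    0.   ] F [ 3.7 -0.4 -7.2] w 0.0244 j [-0.34  0.41 -0.14  1.02  0.   -0.22]
```

View pics/w12.png

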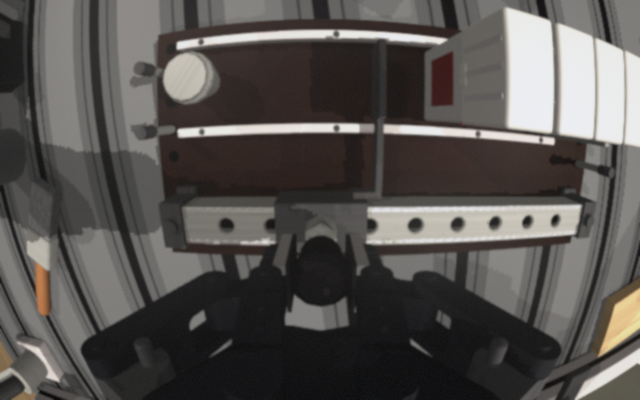

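```bash
python3 -m handwheel '[0,0,-0.1,0,0,0, 0,0.5,-0.1,0,0,0, 0,1,-0.1,0,0,0, 0,1.5,-0.1,0,0,0, 0,1.5,-0.1,0,0,0]'
python3 - <<'E'
from h import *
where()
c=cam('wrist');cv2.imwrite('pics/w13.png',grab_frame('wrist'))
E
```

```text
time: 12.32
tool_pos: [0.5851, -0.1023, 0.086]
tool_rot: [0.0, 0.059, 0.998, 0.0]
contact_force: [5.3, 1.2, -6.9]
grip_width: 0.0246
t 12.32 rack [ 48.6 -43.4  86. ] z [ 0.001  0.    -1.   ] y [0.002 1.    0.   ] F [ 5.3  1.2 -6.9] w 0.0246 j [-0.31  0.41 -0.14  1.02  0.   -0.2 ]
```

View pics/w13.png

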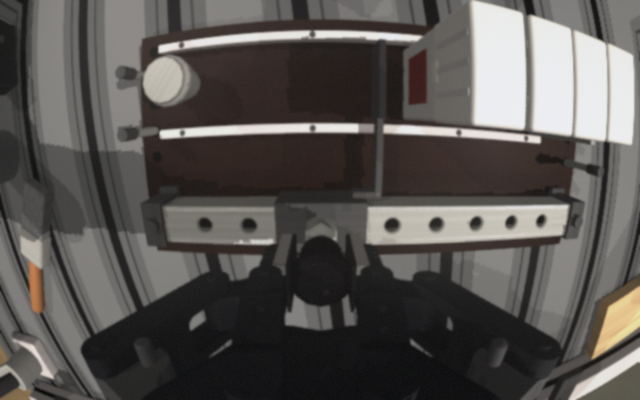

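```bash
python3 -m handwheel '[0,0.5,0,0,0,0, 0,1,0,0,0,0, 0,1.4,0,0,0,0, 0,1.45,0,0,0,0, 0,1.45,0,0,0,0]'
python3 -m handwheel '[0,0,0.3,0,0,0, 0,0,0.6,0,0,0, 0,0,0.6,0,0,0]'
python3 - <<'E'
from h import *
where()
c=cam('wrist');cv2.imwrite('pics/w14.png',grab_frame('wrist'))
E
```

```text
time: 13.0
tool_pos: [0.5867, -0.0883, 0.086]
tool_rot: [0.0, 0.059, 0.998, -0.0]
contact_force: [4.2, -2.3, -8.0]
grip_width: 0.0244
time: 13.38
tool_pos: [0.5868, -0.0883, 0.0798]
tool_rot: [0.0, 0.059, 0.998, -0.0]
contact_force: [5.1, -1.8, -5.8]
grip_width: 0.0243
t 13.38 rack [ 48.6 -29.3  79.8] z [ 0.001 -0.    -1.   ] y [ 0.002  1.    -0.   ] F [ 5.1 -1.8 -5.8] w 0.0243 j [-0.29  0.41 -0.15  1.01 -0.   -0.17]
```

View pics/w14.png

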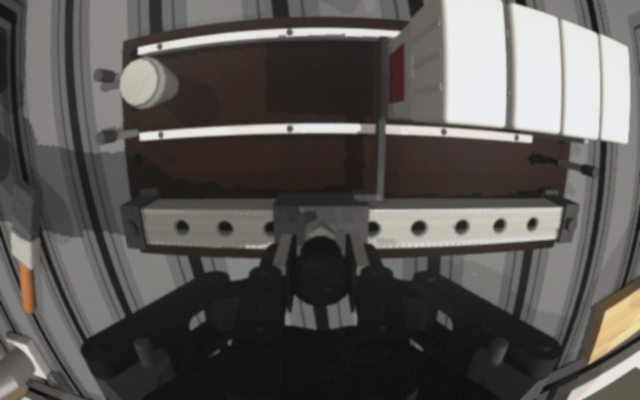

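```bash
python3 -m handwheel '[0,0.03,0.3,0,0,0, 0,0.05,0.55,0,0,0, 0,0.05,0.6,0,0,0, 0,0.05,0.6,0,0,0]'
python3 - <<'E'
from h import *
where()
E
```

```text
time: 13.92
tool_pos: [0.5869, -0.0876, 0.0742]
tool_rot: [0.0, 0.059, 0.998, -0.0]
contact_force: [3.2, -3.0, -3.7]
grip_width: 0.0242
t 13.93 rack [ 48.7 -28.6  74.2] z [ 0.001 -0.    -1.   ] y [ 0.002  1.    -0.   ] F [ 3.2 -3.  -3.7] w 0.0242 j [-0.29  0.42 -0.16  1.    0.   -0.17]
```

```bash
python3 -m handwheel '[0,0,0.1,0,0,0, 0,0,0.2,0,0,0, 0,0,0.2,0,0,0]'
python3 - <<'E'
from h import *
where()
E
```

```text
time: 14.3
tool_pos: [0.5872, -0.0877, 0.0739]
tool_rot: [0.001, 0.059, 0.998, -0.0]
contact_force: [-1.3, -1.1, 12.1]
grip_width: 0.0243
t 14.3 rack [ 49.  -28.6  73.9] z [ 0.003 -0.001 -1.   ] y [ 0.002  1.    -0.001] F [-1.3 -1.1 12.1] w 0.0243 j [-0.29  0.42 -0.16  0.99 -0.   -0.17]
```

```bash
python3 -m handwheel '[0,0,-0.1,0,0,0, 0,0,-0.1,0,0,0, 0,0,-0.1,0,0,0]'
python3 - <<'E'
from h import *
where()
for n in ('wrist','side','top'): cv2.imwrite(f'pics/{n}15.png',grab_frame(n))
crop(cv2.imread('pics/side15.png'),250,130,390,250,5,'sc15.png')
crop(cv2.imread('pics/top15.png'),255,145,410,275,5,'tc15.png')
where()
E
```

```text
time: 14.68
tool_pos: [0.587, -0.0877, 0.074]
tool_rot: [0.001, 0.059, 0.998, -0.0]
contact_force: [0.5, -1.7, 8.3]
grip_width: 0.0244
t 14.68 rack [ 48.9 -28.6  74. ] z [ 0.002 -0.    -1.   ] y [ 0.002  1.    -0.   ] F [ 0.5 -1.7  8.3] w 0.0244 j [-0.29  0.42 -0.16  0.99  0.   -0.17]
t 14.82 rack [ 48.9 -28.6  74. ] z [ 0.002 -0.    -1.   ] y [ 0.002  1.    -0.   ] F [ 0.3 -2.1  8.4] w 0.0248 j [-0.29  0.42 -0.16  0.99  0.   -0.17]
```

View pics/wrist15.png

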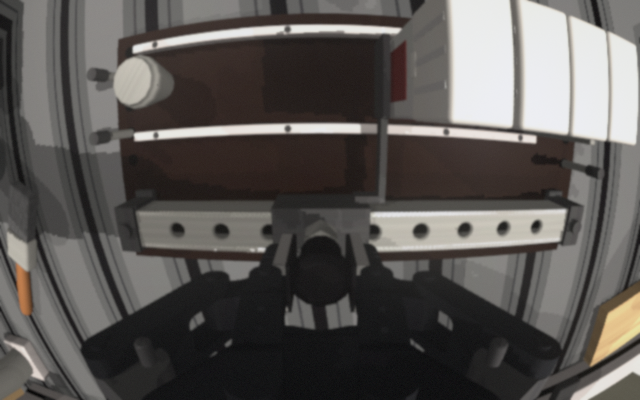

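View pics/sc15.png

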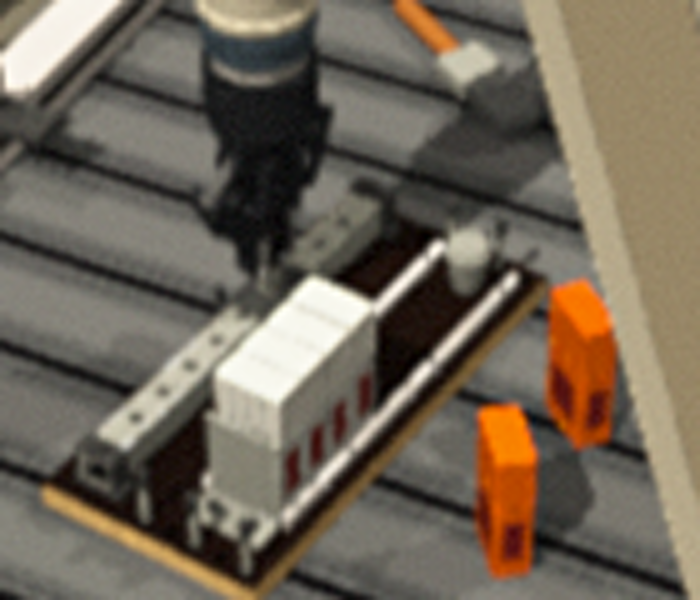

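View pics/tc15.png

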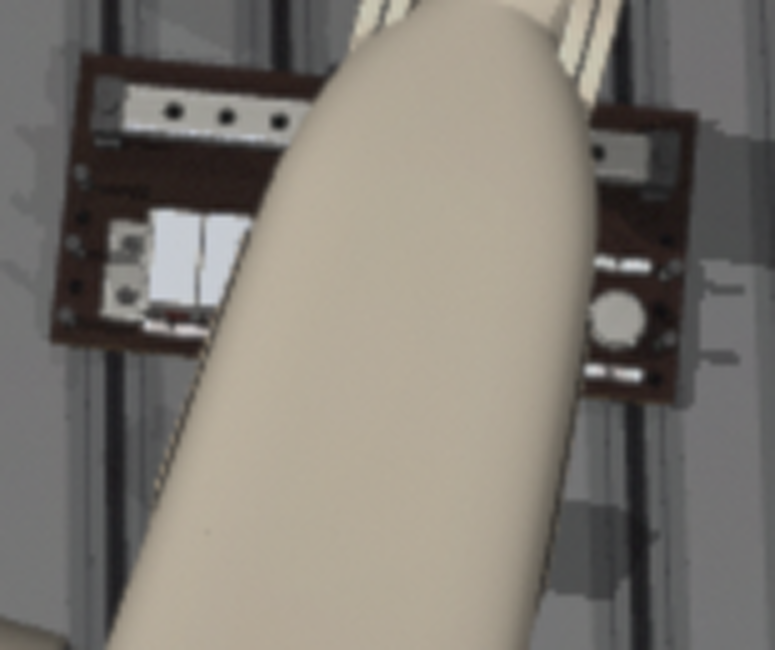

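```bash
python3 - <<'E'
from h import *
close_job()
where()
E
```

```text
the job is handed in; nothing more can be done
the job is handed in; nothing more can be done
```

The job is handed in at about 14.8 s of the 45 s. By my last checks every end condition is met, but no verdict was reported.

**What I did**
- I gripped the toppled case along its own axis and turned it upright. I set it down next to case_c and let go.
- I gripped the knob with 50 N, pulled the plunger up about 12 mm and slid the stop. I then lowered the pin into the next hole and kept hold of the knob.

**Last checks**
- **Cases:** in the last side and wrist pictures all four stand upright in a row, with the case clear of the fingers. While I still held it 14 mm up, it measured about 1.5 mm off case_c, with its centre at rack y ≈ 26–27 mm. I did not measure its tilt or position after release.
- **Stop:** the gripper moved 30.0 mm along the tube. The holes show around the sleeve as they did at the start.
- **Pin:** the knob came back to the same height as at the start (TCP 74 mm) and met a hard stop under about 8 N of downward push, so the pin reads as home.
- **Grip:** the fingers still held the knob at a 24.4 mm opening.
- **Bystanders:** the collet, brush and can were never touched. I did not look at the spanner and tray again at the end.

**What disagreed**
- The first fit gave the lean as 56.6°, outside the stated 50–55°. A closer second view gave about 54.5°, and I used that.
- The rack position from the later wrist view differed by about 1.3 mm, so I corrected for it at the knob.
- The knob grip was 24.4 mm, between the 21 mm waist and the 27 mm head, so I don't know exactly which part the pads sit on. It held throughout without slipping.

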